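# Run the lacquered box down the microscope stage to its stop

## Task

Push the cherry-red lacquered box along the microscope stage, down the lane between the two aluminium guide rails, until it sits square against the cork stop at the far end, ready for its name plate to be engraved. Bare metal marks the lacquer, so neither the box nor the robot may touch either rail on the way; only push the box with the fingers, never lift or tip it. Leave everything else on the bench where it stands.

Things in the scene. Friction and masses are not known exactly. Their poses are not given: they have to be found in the camera images.
- box: the box: closed cherry-red lacquered keepsake box, 100 mm long (its x), 94 mm wide (its y), 50 mm tall, 0.25 to 0.5 kg, inlaid brass plate in the middle of the lid. Origin: centre of its underside; z up. It starts on the open part of the stage plate before the lane, off-centre and skewed, its +x end roughly towards the lane. It is loose and slides on the plate.
- stage: the microscope stage, fixed to the bench, its place and heading vary: a dark slate-blue plate 330 mm long, 260 mm wide, its top 16 mm above the bench. Origin: on the bench, under the centre of the lane's mouth; x points down the lane from mouth to stop, y to the left rail, z up. The plate runs from x = -150 to +180 mm; before x = 0 it is open, with a scribed white centre line.
- mouth (a point): centre of the lane's mouth on the plate's top (x = 0, y = 0, z = 16 mm in the stage's frame), axes as the stage's. The lane runs 150 mm from here to the cork stop and is 110 mm wide between the rails (y = -55 to +55 mm): the centred box has 8 mm on either side.
- rail_left: left guide rail, aluminium, fixed on the stage plate: 150 mm long, 12 mm wide, 12 mm high (top 28 mm above the bench), so the box stands 38 mm above it. Origin: centre of its underside, at x = 75, y = +61 mm in the stage's frame.
- rail_right: right guide rail, the same, at x = 75, y = -61 mm in the stage's frame.
- stop: the end stop, fixed on the stage plate at the end of the lane: aluminium block with a cork face towards the mouth, 80 mm wide, 26 mm high (top 42 mm above the bench). Origin: foot of the middle of the cork face, at x = 150, y = 0 mm in the stage's frame. The box may rest against it.
- home (a point): where the centre of the box's underside lies when the box is home: on the plate, mid-lane, 50 mm before the cork face (x = 100, y = 0, z = 16 mm in the stage's frame).
- loupe: bystander, to be left alone: a watchmaker's loupe standing on the stage plate outside the left rail: black, round, 37 mm across, 38 mm tall; origin: centre of its underside.
- tin: bystander, to be left alone: a round metal gem tin on the stage plate outside the right rail: 44 mm across, 22 mm tall; origin: centre of its underside.
- gravers_orange: bystander, to be left alone: an orange round holder, 72 mm across, full of gravers, about 105 mm tall in all; origin: centre of its underside.
- gravers_blue: bystander, to be left alone: a blue round holder, 72 mm across, full of gravers, about 105 mm tall in all; origin: centre of its underside.
- ball_vise: bystander, to be left alone: a heavy steel engraver's ball vise, 112 mm across, 105 mm tall; origin: centre of its underside.
- oil_bottle: bystander, to be left alone: a small amber bottle, 38 mm across, 85 mm tall; origin: centre of its underside.
- brush: bystander, to be left alone: a bench brush lying flat, 170 mm long; origin near its middle.
- ring_clamp: bystander, to be left alone: a wooden ring clamp lying flat, 120 mm long, 26 mm wide, 20 mm high; origin near its middle.
Things that resemble listed ones, but are neither listed nor needed, are in the scene too. What is meant by the box is not green or turquoise, and is the smaller of those in its own colour.

How it is judged:
By the outcome, as a careful person would: the job done as asked, in the order asked, and still so for the second after the job is handed in, with the robot touching nothing.
It also fails if it takes over 67 s, if anything falls off the work surface, if the arm or the gripper's body presses on something with over 40 N, if the wrist force passes 120 N, or if a joint passes its speed limit or range.

## Robot

A 6-joint arm with a two-finger parallel gripper is mounted at the origin on the work surface. World frame = base frame: x ahead of the robot, y to its left, z up, the work surface at z = 0. Lengths are in mm, angles in rad, forces in N, time in s.
With the tool pointing down it reaches from about 275 to 875 mm from the base axis. Payload 12.5 kg.
Tool frame: the origin (TCP) lies at the very end of the fingers, on their centre line; the grasp point (between the pads) lies 19 mm behind it (robot.grasp_offset is the distance from the TCP to the grasp point, in mm); z points along the fingers, y is the direction in which the jaws open and shut (so a half turn about z gives the same grasp; the last joint's range is limited). The gripper opens to 85 mm and grips with 20 to 120 N. Pads are 22 mm wide; open, the fingers measure 114 mm over their backs; the gripper's body (76 mm by 85 mm) begins 54 mm behind the grasp point. The pads swing forward as they close: fully open they stand 13 mm farther back than shut.
Start: joints at [-0.085, 0.351, 1.652, -0, 1.139, -0.085], TCP at [549.986, 0.027, 200.99] pointing down, gripper open.
Joint ranges: [-2.75, 2.75], [-0.79, 2.1], [0.01, 2.65], [-1.57, 4.71], [0.07, 3.14], [-2.87, 2.87]. Speed limits (rad/s): [2.22, 2.22, 2.79, 3.14, 3.14, 3.14].

## Interface

Orientations are given as a unit quaternion [x, y, z, w].
In Python, from cell import status, snapshot, order, silhouettes, landmark_of, robot gives the robot as it stands.
- The arm moves only by the shell command python3 -m creep 'ROWS' [FORCE]. ROWS is text: rows parted by semicolons, each of 7 numbers parted by spaces: the shift along the world's x, y, z in m, then the turn, a rotation vector about the world's x, y, z in rad, then the opening, from 0 (shut) to 1 (fully open). In form: dx dy dz ax ay az hand; .... A call has exactly 5 rows; each row is the pose to reach, as a shift and turn from the pose commanded when the call began; what a row does not reach only later rows make up. A row lasts 1/12 s, in which the tool goes at most 41.7 mm and 7.16 degrees, less where a joint would pass 70% of its speed; a pose out of reach is approached as far as the arm can. A call with a gripper value outside its range is refused whole. The fingers move at their own pace and stop on an object; FORCE is the grip in N (left out, the last holds). Time passes only in rows, so rows that repeat a pose let the fingers close, or fill a call up. It gives the time, the measured TCP pose, the force and the opening at its end, in the units of the state.
- status.state(): the state, without advancing time (a new reading comes with each control period).
- snapshot(name): name is "scene" or "side" or "wrist"; returns a dict with "img" (420x560x3 uint8, red, green, blue), "camera_matrix" (3x3 intrinsics, pixels), "distortion" ([k1, k2, p1, p2, k3] as OpenCV has them; the pictures are not rectified), "rvec" (rotation vector, rad) and "tvec" (3), from world to camera coordinates, as OpenCV has them; the wrist camera has in their place "mount" (4x4, takes a point from camera to tool coordinates, whose origin is the TCP and whose axes are the flange's). Camera axes: x right, y down, z forward; pixel columns grow to the right and rows downward; lengths in mm; the calibration is good to about 2 mm. A picture is of the moment at which its call begins: read the wrist's pose just before it. There is no depth.
- order.close_job(): hands the job in, once; it reports no verdict.
Trained networks look in the newest picture that a camera, given by its name, has taken for a name from the list of things; names that differ only in an ending like _2 or _b are one class to them, and where a whole thing is asked for, a point or a joint stands for the part that bears it (a point fixed in the world has none). Each returns a list of dicts, best first, with "conf" (0 to 1); they miss things now and then, are a little off and sometimes report something else, mostly with a low value. They report only what shows in the picture. A call takes as long as a camera call. They do not tell look-alikes from the thing itself.
- silhouettes(name, camera): "region" (420x560 bool, what is visible of it) and "uv" ([column, row] in pixels, amid what is visible of it).
- landmark_of(name, camera): "uv" ([column, row] in pixels: a listed point, or the origin of a listed thing).
The state is a dict: "clock": time; "qpos": joint angles; "joint_velocities": joint speeds; "joint_torque": joint torques, N m; "eef_pos": TCP position; "tool_rot": TCP orientation; "ft_force": force on the tool from outside, world axes, zero at the start; "torque": the same for the moment, N m; "opening": finger opening in mm.
Only numpy, scipy, OpenCV 4.12 (cv2) and the standard library are available. Lean on these libraries where they do the work, as an engineer would, in place of code of your own. Each camera call takes 0.05 s, during which the arm holds its last target. There are 200 camera calls.

## Working session

There is one attempt and no reset: what is moved stays moved. The work goes in short steps, Python scripts to look and compute and a shell command to move; the robot and the scene stay as the last step left them, time stands still between calls to the robot, and variables do not carry over. Pictures are saved under pics/ and viewed, on a budget of 10 in all, crops included, one or two more only if the job needs it, and the job is handed in when it is done.

```bash
mkdir -p pics; cat > h.py <<'E'
import numpy as np, cv2
from cell import status, snapshot, order, silhouettes, landmark_of, robot
def cam(s):
    if 'rvec' in s:
        R=cv2.Rodrigues(np.array(s['rvec'],float))[0]; t=np.array(s['tvec'],float).ravel()
    return R,t
def ray(s,uv,z):
    R,t=cam(s); K=np.array(s['camera_matrix'],float); D=np.array(s['distortion'],float)
    p=cv2.undistortPoints(np.array(uv,float).reshape(-1,1,2),K,D).reshape(-1,2)
    d=np.c_[p,np.ones(len(p))]@R; c=-R.T@t
    return c+d*((z-c[2])/d[:,2])[:,None]
def proj(s,P):
    R,t=cam(s)
    return cv2.projectPoints(np.array(P,float).reshape(-1,1,3),cv2.Rodrigues(R)[0],t,np.array(s['camera_matrix'],float),np.array(s['distortion'],float))[0].reshape(-1,2)
def save(n,img): cv2.imwrite('pics/'+n+'.png',cv2.cvtColor(np.ascontiguousarray(img),cv2.COLOR_RGB2BGR))
E
python3 - <<'E'
from h import *
for c in ['scene','side']:
    s=snapshot(c); save(c+'0',s['img'])
    for n,z in [('box',16),('mouth',16),('home',16),('stop',16),('rail_left',16),('rail_right',16),('loupe',16),('tin',16),('stage',0)]:
        for d in landmark_of(n,c)[:3]: print(c,n,round(d['conf'],2),np.round(d['uv']),np.round(ray(s,d['uv'],z)[0]))
    for d in silhouettes('box',c): print(c,'sil',round(d['conf'],2),np.round(d['uv']),d['region'].sum())
print(status.state())
E
```

```text
scene box 0.98 [273. 208.] [508. -20.  16.]
scene box 0.87 [397. 209.] [288. 224.  16.]
scene box 0.83 [283. 148.] [ 290. -184.   16.]
scene home 0.8 [229. 250.] [683.   3.  16.]
scene home 0.68 [271. 205.] [503. -34.  16.]
scene home 0.35 [200. 227.] [ 683. -106.   16.]
scene stop 0.67 [221. 267.] [731.  28.  16.]
scene rail_left 0.86 [255. 254.] [651.  58.  16.]
scene rail_right 0.91 [216. 233.] [669. -63.  16.]
scene rail_right 0.66 [259. 255.] [647.  67.  16.]
scene rail_right 0.61 [249. 225.] [595. -21.  16.]
scene loupe 0.73 [262. 277.] [688. 117.  16.]
scene loupe 0.47 [221. 264.] [725.  19.  16.]
scene tin 0.7 [200. 228.] [ 685. -103.   16.]
scene tin 0.45 [252. 223.] [584. -21.  16.]
scene tin 0.32 [274. 208.] [504. -19.  16.]
scene stage 0.7 [253. 231.] [591. -11.   0.]
scene stage 0.29 [214. 131.] [ 357. -435.    0.]
scene sil 0.77 [270. 201.] 1571
scene sil 0.73 [402. 201.] 3154
scene sil 0.63 [332. 289.] 2421
scene sil 0.62 [283. 142.] 1635
side box 0.95 [209. 276.] [ 287. -214.   16.]
side box 0.85 [286. 223.] [505. -16.  16.]
side box 0.85 [208. 185.] [268. 214.  16.]

[... 477 characters left out ...]
169.] 801
{'clock': 1.1, 'qpos': array([-8.46114240e-02,  3.50734625e-01,  1.65182705e+00, -1.94499899e-05,
        1.13911449e+00, -8.46002127e-02]), 'joint_velocities': array([-0.00116315,  0.00127837,  0.00030921,  0.00077324,  0.0019707 ,
        0.00116958]), 'joint_torque': array([-2.19825604e-03, -5.06042862e+01, -2.91649622e+01, -1.44489045e-04,
        5.04906147e-04,  2.19603373e-05]), 'eef_pos': array([5.49965046e+02, 1.70231202e-02, 2.00960288e+02]), 'tool_rot': array([ 7.07107867e-01,  7.07105694e-01, -3.36775935e-05, -2.62213753e-05]), 'ft_force': array([0.13475258, 0.12846331, 0.51497128]), 'torque': array([-0.00728227, -0.0088663 ,  0.00877465]), 'opening': 85.33627632142242}
```

View pics/scene0.png

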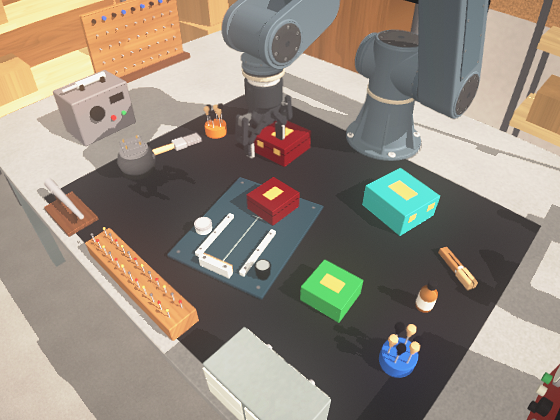

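View pics/side0.png

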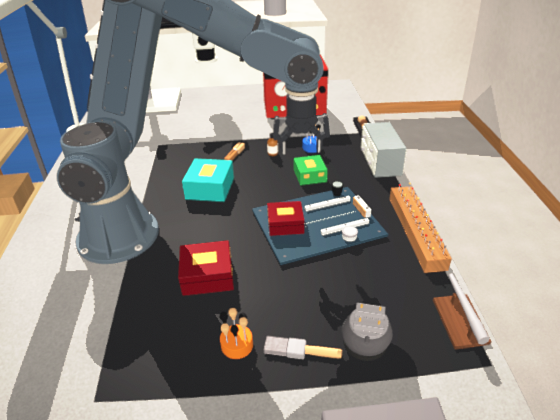

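The scene shows boxes at (273,200) red on the stage, (283,142) red, larger and off the stage, (402,200) turquoise and (332,289) green. I choose (273,200), which is the smaller red one, on the plate before the lane. Next comes a wrist close-up to confirm that choice and measure it.

```bash
python3 -m creep '-0.02 -0.01 0.04 0 0 0 1; -0.04 -0.01 0.08 0 0 0 1; -0.04 -0.01 0.12 0 0 0 1;-0.04 -0.01 0.14 0 0 0 1;-0.04 -0.01 0.14 0 0 0 1'
python3 - <<'E'
from h import *
st=status.state(); s=snapshot('wrist'); save('w0',s['img']); print(st['eef_pos'],st['tool_rot']); print(s['mount'],s['camera_matrix'],s['distortion'])
E
```

```text
clock: 1.52
eef_pos: [511.4, -10.2, 346.9]
tool_rot: [0.707, 0.707, 0.003, 0.004]
ft_force: [0.3, 1.0, 0.3]
opening: 85.7
[511.4337318  -10.19666874 346.86682023] [0.70713564 0.70706268 0.00287716 0.00364389]
[[ 2.47251156e-04 -9.56153698e-01 -2.92865231e-01  7.58997014e+01]
 [ 9.99999966e-01  2.11214088e-04  1.54671881e-04 -5.16415791e-01]
 [-8.60328286e-05 -2.92865260e-01  9.56153718e-01 -1.72701709e+02]
 [ 0.00000000e+00  0.00000000e+00  0.00000000e+00  1.00000000e+00]] [[364.69690814   0.         280.87234283]
 [  0.         364.69690814 215.44898107]
 [  0.           0.           1.        ]] [-0.0353714  0.         0.         0.         0.       ]
```

View pics/w0.png

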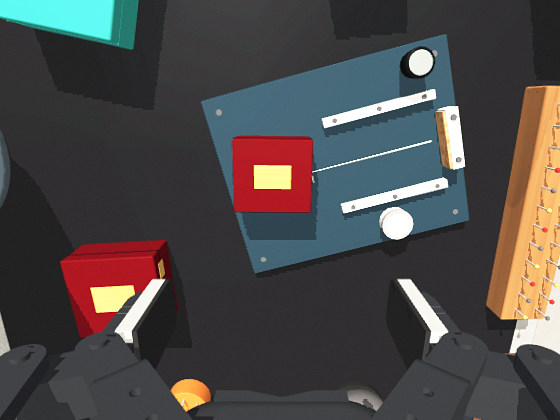

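The wrist view confirms the choice: the box is at (272,175) on the slate plate with its lane to the right. The larger red box at (120,290) stands off the plate. Next I measure the plate and lid outlines metrically.

```bash
cat >> h.py <<'E'
from scipy.spatial.transform import Rotation as Ro
def wrist(name=None):
    st=status.state(); s=snapshot('wrist')
    if name: save(name,s['img'])
    M=np.array(s['mount']); Rt=Ro.from_quat(st['tool_rot']).as_matrix()
    Rcw=Rt@M[:3,:3]; c=Rt@M[:3,3]+st['eef_pos']
    s['rvec']=cv2.Rodrigues(Rcw.T)[0]; s['tvec']=-Rcw.T@c
    return st,s
def blob(m,near=None):
    n,l,a,cen=cv2.connectedComponentsWithStats(m.astype(np.uint8))
    i=1+(np.argmax(a[1:,4]) if near is None else np.argmin(np.hypot(*(cen[1:]-near).T)+1e4*(a[1:,4]<300)))
    return l==i
def rect(s,m,z):
    c=max(cv2.findContours(m.astype(np.uint8),0,cv2.CHAIN_APPROX_NONE)[0],key=len).reshape(-1,2)
    P=ray(s,c,z)[:,:2]; (cx,cy),(w,h),a=cv2.minAreaRect(P.astype(np.float32))
    return np.array([cx,cy]),(w,h),a
def masks(s):
    hsv=cv2.cvtColor(s['img'],cv2.COLOR_RGB2HSV); H,S,V=hsv[...,0],hsv[...,1],hsv[...,2]
    return (H>95)&(H<112)&(S>60)&(V>50), ((H<8)|(H>172))&(S>150), V
E
python3 - <<'E'
from h import *
st,s=wrist()
b,r,V=masks(s)
m=blob(b); print('plate',m.sum(),rect(s,m,16))
rb=blob(r,np.array([272,175])); print(np.percentile(V[rb],[2,5,10,20,50,90]))
top=blob(cv2.morphologyEx((rb&(V>V[rb].max()*0+np.median(V[rb])-25)).astype(np.uint8),cv2.MORPH_OPEN,np.ones((3,3))),np.array([272,175]))
print('top',top.sum(),rb.sum(),rect(s,top,66))
hsv=cv2.cvtColor(s['img'],cv2.COLOR_RGB2HSV)
for n,z,sz in [('rail_left',28,0),('rail_right',28,0),('stop',42,0)]:
  for d in silhouettes(n,'wrist')[:2]: print(n,round(d['conf'],2),d['uv'],d['region'].sum(),rect(s,d['region'],z))
for n in ['box','mouth','home','stop','loupe','tin']:
  for d in landmark_of(n,'wrist')[:2]: print(n,round(d['conf'],2),ray(s,d['uv'],16)[0])
E
```

```text
plate 32377 (array([598.78710938, -13.19522095]), (329.45062255859375, 259.28936767578125), 14.829567909240723)
[125. 152. 176. 178. 182. 184.]
top 4799 5142 (array([502.49368286, -21.64456177]), (92.59663391113281, 97.65055847167969), 89.40863800048828)
rail_left 0.85 [383.3, 108.9] 1219 (array([641.09820557,  60.90505981]), (151.24526977539062, 15.60803508758545), 14.670966148376465)
rail_right 0.55 [400.5, 195.6] 1151 (array([671.48724365, -54.9505806 ]), (150.86424255371094, 17.57400131225586), 14.683183670043945)
stop 0.6 [451.6, 135.7] 1422 (array([733.96051025,  23.80224419]), (30.1597900390625, 82.65699768066406), 14.803412437438965)
box 0.59 [501.54761658 -22.2868127   16.        ]
box 0.58 [ 283.78425351 -190.26061657   16.        ]
mouth 0.57 [586.97590166 -18.67602957  16.        ]
home 0.77 [681.62527077   9.41269212  16.        ]
stop 0.64 [725.83905876  20.83667315  16.        ]
stop 0.49 [580.35650765 -12.30206995  16.        ]
loupe 0.58 [680.05379956 114.25725254  16.        ]
tin 0.64 [677.15035337 -96.56328727  16.        ]
```

```bash
python3 -m creep '-0.007 0.035 -0.03 0 0 0 0.7; -0.007 0.070 -0.06 0 0 0 0.7; -0.007 0.070 -0.1 0 0 0 0.7;-0.007 0.070 -0.14 0 0 0 0.7;-0.007 0.070 -0.17 0 0 0 0.7' 20
python3 -m creep '0 0 -0.04 0 0 0 0.7; 0 0 -0.08 0 0 0 0.7; 0 0 -0.11 0 0 0 0.7;0 0 -0.13 0 0 0 0.7;0 0 -0.138 0 0 0 0.7'
python3 -m creep '0 -0.004 0 0 0 0 0.7; 0 -0.008 0 0 0 0 0.7; 0 -0.011 0 0 0 0 0.7;0 -0.013 0 0 0 0 0.7;0 -0.015 0 0 0 0 0.7'
python3 - <<'E'
from h import *
st,s=wrist('w1')
E
```

```text
clock: 2.48
eef_pos: [501.9, 60.8, 168.4]
tool_rot: [0.707, 0.708, -0.0, -0.0]
ft_force: [1.2, 0.1, -0.1]
opening: 59.6
clock: 2.9
eef_pos: [501.3, 60.0, 30.1]
tool_rot: [0.707, 0.707, -0.002, -0.002]
ft_force: [0.2, 0.1, 0.7]
opening: 59.3
clock: 3.32
eef_pos: [503.7, 44.6, 34.1]
tool_rot: [0.707, 0.707, 0.001, 0.001]
ft_force: [0.6, 0.1, -0.1]
opening: 59.9
```

View pics/w1.png

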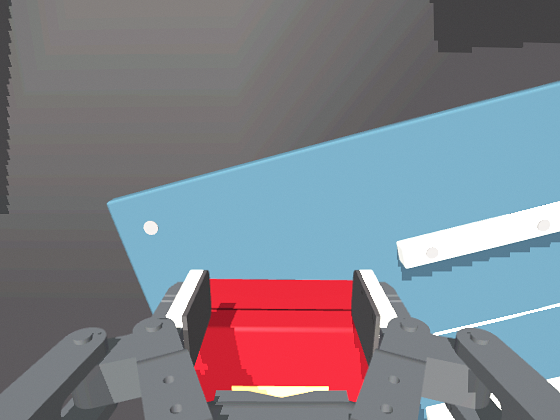

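The view shows the fingers astride the left face at (200,300) and (365,300), about a centimetre from contact. The rail end is clear at (400,255).

```bash
python3 -m creep '0 -0.002 0 0 0 0 0.7; 0 -0.004 0 0 0 0 0.7; 0 -0.006 0 0 0 0 0.7;0 -0.007 0 0 0 0 0.7;0 -0.008 0 0 0 0 0.7'
python3 -m creep '-0.001 -0.002 0 0 0 0.025 0.7; -0.002 -0.004 0 0 0 0.05 0.7; -0.003 -0.006 0 0 0 0.075 0.7;-0.004 -0.008 0 0 0 0.1 0.7;-0.005 -0.009 0 0 0 0.134 0.7'
python3 -m creep '-0.001 -0.002 0 0 0 0.025 0.7; -0.002 -0.004 0 0 0 0.05 0.7; -0.004 -0.006 0 0 0 0.075 0.7;-0.005 -0.008 0 0 0 0.1 0.7;-0.006 -0.009 0 0 0 0.134 0.7'
python3 -m creep '0 0 0 0 0 0 0.7; 0 0 0 0 0 0 0.7; 0 0 0 0 0 0 0.7;-0.002 0.006 0 0 0 0 0.7;-0.004 0.015 0 0 0 0 0.7'
python3 -m creep '-0.002 0.01 0.01 0 0 0 0.7; -0.005 0.02 0.05 0 0 0 0.7; -0.005 0.02 0.09 0 0 0 0.7;-0.005 0.02 0.13 0 0 0 0.7;-0.005 0.02 0.17 0 0 0 0.7'
```

```text
clock: 3.78
eef_pos: [503.0, 36.9, 33.0]
tool_rot: [0.707, 0.707, -0.0, -0.0]
ft_force: [0.6, -0.3, 0.5]
opening: 59.8
clock: 4.2
eef_pos: [497.9, 27.9, 32.9]
tool_rot: [0.658, 0.753, -0.0, -0.0]
ft_force: [-0.2, 0.4, -0.6]
opening: 59.6
clock: 4.62
eef_pos: [491.9, 18.9, 33.0]
tool_rot: [0.606, 0.796, -0.0, -0.0]
ft_force: [-0.0, 0.5, -0.5]
opening: 59.5
clock: 5.03
eef_pos: [487.9, 34.2, 33.0]
tool_rot: [0.607, 0.795, 0.0, 0.0]
ft_force: [-0.7, -0.6, 0.1]
opening: 60.3
clock: 5.45
eef_pos: [482.1, 55.2, 205.7]
tool_rot: [0.606, 0.796, 0.0, 0.0]
ft_force: [0.5, 0.5, 0.6]
opening: 59.6
```

```bash
python3 -m creep '-0.005 -0.008 0.01 0 0 -0.12 0.7; -0.01 -0.016 0.02 0 0 -0.24 0.7; -0.015 -0.024 0.03 0 0 -0.36 0.7;-0.02 -0.032 0.04 0 0 -0.48 0.7;-0.025 -0.04 0.05 0 0 -0.6 0.7'
python3 -m creep '-0.005 -0.008 0 0 0 -0.12 0.7; -0.01 -0.016 0 0 0 -0.24 0.7; -0.015 -0.024 0 0 0 -0.36 0.7;-0.02 -0.032 0 0 0 -0.48 0.7;-0.025 -0.04 0 0 0 -0.6 0.7'
python3 -m creep '-0.005 -0.008 0 0 0 -0.12 0.7; -0.01 -0.016 0 0 0 -0.24 0.7; -0.015 -0.024 0 0 0 -0.36 0.7;-0.022 -0.036 0 0 0 -0.38 0.7;-0.022 -0.036 0 0 0 -0.38 0.7'
cat >> h.py <<'E'
TH=14.75; e=np.array([np.cos(np.radians(TH)),np.sin(np.radians(TH))]); nn=np.array([-e[1],e[0]])
def look(name=None):
    st,s=wrist(name); b,r,V=masks(s); print('tcp',np.round(st['eef_pos'],1),'yaw',round(2*np.degrees(np.arctan2(st['tool_rot'][1],st['tool_rot'][0])),2))
    m=blob(b); c,wh,a=rect(s,m,16); print('plate',c,wh,a)
    R=blob(r,proj(s,[[505,-35,66]])[0]); t=blob(cv2.morphologyEx((R&(V>np.median(V[R])-25)).astype(np.uint8),2,np.ones((3,3)))); 
    c,wh,a=rect(s,t,66); print('box',c,wh,a)
    d=c-np.array([584.3,-17.0]); print('box in stage',d@e,d@nn,'yaw mod 90',a-TH)
    return st,s
E
python3 -c "
from h import *
look('w2')"
```

```text
clock: 5.87
eef_pos: [457.3, 14.7, 254.2]
tool_rot: [0.816, 0.578, 0.0, 0.0]
ft_force: [1.0, 0.5, 0.3]
opening: 59.8
clock: 6.28
eef_pos: [432.4, -25.3, 253.7]
tool_rot: [0.95, 0.311, 0.0, 0.0]
ft_force: [0.3, 0.4, -0.4]
opening: 59.8
clock: 6.7
eef_pos: [410.1, -62.1, 253.6]
tool_rot: [0.992, 0.128, 0.0, 0.0]
ft_force: [-0.0, -0.0, -0.1]
opening: 59.9
tcp [410.1 -62.1 253.6] yaw 14.74
plate [510.79049683 -37.20498657] (145.87379455566406, 259.2860107421875) 14.771658897399902
box [502.37335205 -22.07012939] (91.72212982177734, 98.03265380859375) 89.24335479736328
box in stage -80.51769700962605 15.955636137069822 yaw mod 90 74.49335479736328
```

View pics/w2.png

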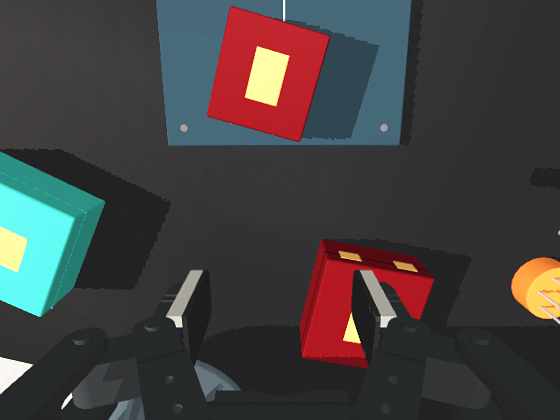

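The lid rectangle has not moved, still at stage (-80, +16) with -15° yaw, and the wrist never felt a force. In the picture the finger tips (208,270) and (355,270) look about 36 mm behind the TCP at this opening, so they passed just over the lid. I'll lower behind the box, clear of the plate, and check the tip height with the side camera.

```bash
python3 -m creep '0 0 -0.04 0 0 0 0.7; 0 0 -0.08 0 0 0 0.7; 0 0 -0.12 0 0 0 0.7; 0 0 -0.16 0 0 0 0.7; 0 0 -0.2 0 0 0 0.7'
python3 -m creep '0 0 -0.01 0 0 0 0.7; 0 0 -0.015 0 0 0 0.7; 0 0 -0.015 0 0 0 0.7; 0 0 -0.015 0 0 0 0.7; 0 0 -0.015 0 0 0 0.7'
python3 - <<'E'
from h import *
st=status.state(); p=st['eef_pos']; print(p)
ims=[]
for c in ['side','scene']:
    s=snapshot(c); im=np.ascontiguousarray(s['img'].copy())
    u=proj(s,[p])[0]; x0,y0=int(u[0])-50,int(u[1])-60
    x0=max(x0,0);y0=max(y0,0)
    cr=cv2.resize(im[y0:y0+100,x0:x0+100],(400,400),interpolation=cv2.INTER_CUBIC)
    for sgn in (1,-1):
      for dz,col in ((0,(0,255,0)),(36,(255,255,0))):
        q=(proj(s,[p+np.r_[nn*30*sgn,dz]])[0]-[x0,y0])*4; cv2.circle(cr,tuple(int(v) for v in q),3,col,-1)
    ims.append(cr)
save('tips',np.hstack(ims))
E
```

```text
clock: 7.17
eef_pos: [411.3, -61.0, 51.8]
tool_rot: [0.992, 0.13, 0.001, 0.0]
ft_force: [1.9, -0.1, -0.2]
opening: 59.9
clock: 7.58
eef_pos: [412.1, -61.9, 39.3]
tool_rot: [0.992, 0.129, 0.001, 0.0]
ft_force: [-0.9, 0.4, 0.1]
opening: 59.6
[412.05837034 -61.93560615  39.27725272]
```

View pics/tips.png

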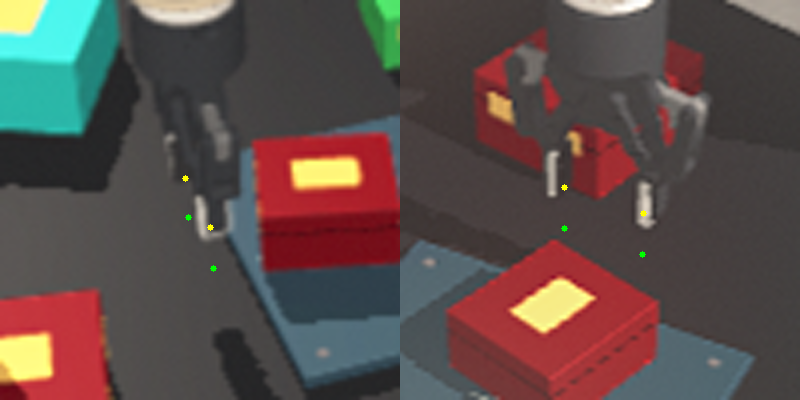

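Both cameras show the tips about 27–36 mm above the reported TCP, so TCP z of about 10 puts them at roughly 37–46, which is above the rails (28) and below the lid (66). I'll repeat the side push at that height.

```bash
python3 -m creep '0 0 0.04 0 0 0 0.7; 0 0 0.08 0 0 0.1 0.7; 0.01 0.02 0.12 0 0 0.22 0.7; 0.02 0.04 0.13 0 0 0.34 0.7; 0.03 0.06 0.13 0 0 0.46 0.7'
python3 -m creep '0.01 0.02 0 0 0 0.12 0.7; 0.02 0.04 0 0 0 0.24 0.7; 0.03 0.052 0 0 0 0.36 0.7; 0.04 0.052 0 0 0 0.48 0.7; 0.05 0.052 0 0 0 0.6 0.7'
python3 -m creep '0.012 0 0 0 0 0.12 0.7; 0.012 0 0 0 0 0.252 0.7; 0.012 0 -0.04 0 0 0.252 0.7; 0.012 0 -0.08 0 0 0.252 0.7; 0.012 0 -0.11 0 0 0.252 0.7'
python3 -m creep '0 0 -0.025 0 0 0 0.7; 0 0 -0.048 0 0 0 0.7; 0 0 -0.048 0 0 0 0.7; 0 -0.003 -0.048 0 0 0 0.7; 0 -0.006 -0.048 0 0 0 0.7'
python3 -m creep '0 -0.002 0 0 0 0 0.7; 0 -0.003 0 0 0 0 0.7; 0 -0.005 0 0 0 0 0.7;0 -0.006 0 0 0 0 0.7;0 -0.007 0 0 0 0 0.7'
python3 -m creep '-0.001 -0.002 0 0 0 0.025 0.7; -0.002 -0.004 0 0 0 0.05 0.7; -0.003 -0.006 0 0 0 0.075 0.7;-0.004 -0.008 0 0 0 0.1 0.7;-0.005 -0.009 0 0 0 0.134 0.7'
```

```text
clock: 8.1
eef_pos: [443.5, -1.4, 172.7]
tool_rot: [0.935, 0.354, 0.004, 0.002]
ft_force: [0.2, -1.2, -0.5]
opening: 59.5
clock: 8.52
eef_pos: [491.5, 50.8, 168.9]
tool_rot: [0.788, 0.616, 0.001, 0.0]
ft_force: [-0.6, -0.9, 0.9]
opening: 59.5
clock: 8.93
eef_pos: [502.6, 50.0, 56.7]
tool_rot: [0.707, 0.707, 0.0, 0.0]
ft_force: [0.4, -0.2, -0.7]
opening: 59.8
clock: 9.35
eef_pos: [503.9, 43.9, 11.6]
tool_rot: [0.707, 0.707, 0.001, 0.001]
ft_force: [-0.0, 0.2, 0.3]
opening: 59.9
clock: 9.77
eef_pos: [503.2, 36.9, 10.3]
tool_rot: [0.707, 0.707, 0.0, 0.0]
ft_force: [0.1, -0.6, 0.9]
opening: 59.6
clock: 10.18
eef_pos: [497.8, 28.2, 10.2]
tool_rot: [0.658, 0.753, 0.0, -0.0]
ft_force: [-0.3, 3.3, 1.4]
opening: 59.8
```

```bash
python3 -m creep '-0.001 -0.002 0 0 0 0.025 0.7; -0.002 -0.004 0 0 0 0.05 0.7; -0.004 -0.006 0 0 0 0.075 0.7;-0.005 -0.008 0 0 0 0.1 0.7;-0.006 -0.009 0 0 0 0.134 0.7'
python3 -m creep '0 0 0 0 0 0 0.7; 0 0 0 0 0 0 0.7; -0.002 0.006 0 0 0 0 0.7;-0.004 0.013 0 0 0 0 0.7;-0.004 0.015 0 0 0 0 0.7'
python3 -m creep '-0.002 0.01 0.01 0 0 0 0.7; -0.005 0.02 0.05 0 0 0 0.7; -0.005 0.02 0.09 0 0 0 0.7;-0.005 0.02 0.13 0 0 0 0.7;-0.005 0.02 0.17 0 0 0 0.7'
python3 -m creep '0 0 0.03 0 0 0 0.7; 0 0 0.06 0 0 0 0.7; 0 0 0.08 0 0 0 0.7;0 0 0.08 0 0 0 0.7;0 0 0.08 0 0 0 0.7'
python3 -c "
from h import *
look('w3')"
```

```text
clock: 10.6
eef_pos: [491.8, 19.1, 10.1]
tool_rot: [0.606, 0.795, 0.0, -0.0]
ft_force: [-0.5, 2.2, 2.0]
opening: 59.6
clock: 11.02
eef_pos: [487.5, 35.0, 9.9]
tool_rot: [0.606, 0.795, -0.0, -0.0]
ft_force: [0.6, -0.1, -0.4]
opening: 59.6
clock: 11.43
eef_pos: [482.3, 54.9, 182.7]
tool_rot: [0.606, 0.795, 0.0, 0.0]
ft_force: [1.4, 0.3, -0.5]
opening: 59.6
clock: 11.85
eef_pos: [483.0, 54.6, 261.2]
tool_rot: [0.606, 0.795, 0.001, 0.001]
ft_force: [-0.5, 0.1, -0.1]
opening: 60.2
tcp [483.   54.6 261.2] yaw 105.37
plate [598.60687256 -12.80996704] (329.4962463378906, 259.8839111328125) 14.914664268493652
box [505.80209351 -34.40335464] (96.98120880126953, 96.72638702392578) 13.208755493164062
box in stage -80.34200968627663 3.1558764907543804 yaw mod 90 -1.5412445068359375
```

View pics/w3.png

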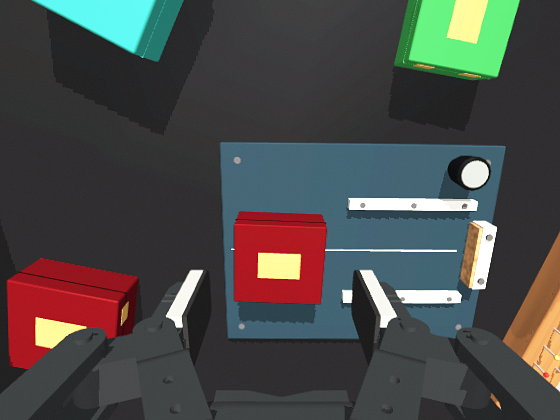

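The box is now nearly square on the centre line, at about y +1 mm once the visible side face is allowed for, with -1.5° yaw. Next I go behind it, measuring on the way.

```bash
python3 -m creep '-0.005 -0.008 0 0 0 -0.12 0.7; -0.01 -0.016 0 0 0 -0.24 0.7; -0.015 -0.024 0 0 0 -0.36 0.7;-0.02 -0.032 0 0 0 -0.48 0.7;-0.025 -0.04 0 0 0 -0.6 0.7'
python3 -m creep '-0.005 -0.008 0 0 0 -0.12 0.7; -0.01 -0.016 0 0 0 -0.24 0.7; -0.015 -0.024 0 0 0 -0.36 0.7;-0.02 -0.032 0 0 0 -0.48 0.7;-0.025 -0.04 0 0 0 -0.6 0.7'
python3 -m creep '-0.005 -0.008 0 0 0 -0.12 0.7; -0.01 -0.016 0 0 0 -0.24 0.7; -0.015 -0.024 0 0 0 -0.36 0.7;-0.023 -0.037 0 0 0 -0.381 0.7;-0.023 -0.037 0 0 0 -0.381 0.7'
python3 -m creep '0 0 -0.04 0 0 0 0.7; 0 0 -0.08 0 0 0 0.7; 0 0 -0.12 0 0 0 0.7; 0 0 -0.14 0 0 0 0.7; 0 0 -0.14 0 0 0 0.7'
python3 -c "
from h import *
look('w4')"
```

```text
clock: 12.32
eef_pos: [457.0, 14.0, 258.7]
tool_rot: [0.816, 0.578, -0.001, -0.001]
ft_force: [0.9, -0.1, 0.2]
opening: 59.9
clock: 12.73
eef_pos: [432.0, -26.0, 258.7]
tool_rot: [0.95, 0.311, -0.001, -0.001]
ft_force: [-0.4, -0.7, 0.3]
opening: 59.8
clock: 13.15
eef_pos: [408.5, -63.7, 258.9]
tool_rot: [0.992, 0.127, -0.001, -0.0]
ft_force: [0.4, 0.5, 0.4]
opening: 59.9
clock: 13.57
eef_pos: [407.1, -61.7, 115.9]
tool_rot: [0.992, 0.129, -0.004, -0.002]
ft_force: [0.2, 0.9, -0.2]
opening: 59.5
tcp [407.1 -61.7 115.9] yaw 14.82
plate [492.6892395  -42.14364624] (108.75885009765625, 258.4819641113281) 14.813640594482422
box [495.8097229  -39.72142029] (78.102783203125, 92.60991668701172) 13.103520393371582
box in stage -91.35908097388999 0.5571397308571413 yaw mod 90 -1.646479606628418
```

```bash
python3 -m creep '0 0 -0.03 0 0 0 0.7; 0 0 -0.06 0 0 0 0.7; 0 0 -0.09 0 0 0 0.7; 0 0 -0.11 0 0 0 0.7; 0 0 -0.11 0 0 0 0.7'
python3 -m creep '0.0058 0.0015 0 0 0 0 0.7; 0.0116 0.0031 0 0 0 0 0.7; 0.0174 0.0046 0 0 0 0 0.7; 0.0232 0.0061 0 0 0 0 0.7; 0.0290 0.0076 0 0 0 0 0.7'
python3 -m creep '0.0039 0.001 0 0 0 0 0.7; 0.0077 0.002 0 0 0 0 0.7; 0.0116 0.0031 0 0 0 0 0.7; 0.0155 0.0041 0 0 0 0 0.7; 0.0193 0.0051 0 0 0 0 0.7'
python3 -m creep '0.0039 0.001 0 0 0 0 0.7; 0.0077 0.002 0 0 0 0 0.7; 0.0116 0.0031 0 0 0 0 0.7; 0.0155 0.0041 0 0 0 0 0.7; 0.0193 0.0051 0 0 0 0 0.7'
python3 -c "
from h import *
st,s=look('w5')
d=st['eef_pos'][:2]-[584.3,-17]; print('tcp stage',d@e,d@nn)
for n in ['scene','side']:
    q=snapshot(n); save(n+'5',q['img'])
"
```

```text
clock: 14.03
eef_pos: [409.3, -62.5, 8.5]
tool_rot: [0.992, 0.129, -0.002, -0.001]
ft_force: [-1.1, 0.3, -0.3]
opening: 59.7
clock: 14.45
eef_pos: [440.4, -55.3, 11.0]
tool_rot: [0.992, 0.129, 0.001, 0.0]
ft_force: [0.1, -0.4, -0.2]
opening: 59.7
clock: 14.87
eef_pos: [458.0, -50.1, 9.9]
tool_rot: [0.992, 0.129, -0.001, -0.0]
ft_force: [-4.8, -0.7, 3.4]
opening: 60.0
clock: 15.28
eef_pos: [478.1, -45.0, 9.9]
tool_rot: [0.992, 0.129, 0.0, -0.0]
ft_force: [-1.6, -0.2, 0.6]
opening: 59.5
tcp [478.1 -45.    9.9] yaw 14.77
plate [ 539.83544922 -125.0455246 ] (156.32205200195312, 72.90721893310547) 14.82168197631836
box [533.74304199 -28.41410828] (91.31526947021484, 91.46080780029297) 14.772706031799316
box in stage -51.79695512948971 1.8339329491491867 yaw mod 90 0.022706031799316406
tcp stage -109.88941079243448 -0.07323609385531782
```

View pics/w5.png

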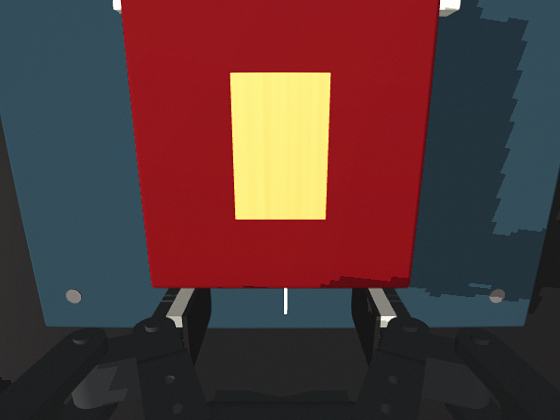

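The view shows the box square between the fingers, with lid edges at columns 152 and 409 about the axis at 281. The rail ends sit symmetrically at (117,5) and (450,5). I carry on down the lane.

```bash
for i in 1; do :; done
python3 -m creep '0.0039 0.001 0 0 0 0 0.7; 0.0077 0.002 0 0 0 0 0.7; 0.0116 0.0031 0 0 0 0 0.7; 0.0155 0.0041 0 0 0 0 0.7; 0.0193 0.0051 0 0 0 0 0.7'
python3 -m creep '0.0039 0.001 0 0 0 0 0.7; 0.0077 0.002 0 0 0 0 0.7; 0.0116 0.0031 0 0 0 0 0.7; 0.0155 0.0041 0 0 0 0 0.7; 0.0193 0.0051 0 0 0 0 0.7'
python3 -m creep '0.0039 0.001 0 0 0 0 0.7; 0.0077 0.002 0 0 0 0 0.7; 0.0116 0.0031 0 0 0 0 0.7; 0.0155 0.0041 0 0 0 0 0.7; 0.0193 0.0051 0 0 0 0 0.7'
python3 -c "
from h import *
st,s=look('w6')
d=st['eef_pos'][:2]-[584.3,-17]; print('tcp stage',d@e,d@nn)
"
```

```text
clock: 15.85
eef_pos: [497.3, -39.9, 10.0]
tool_rot: [0.992, 0.129, 0.0, 0.0]
ft_force: [-1.7, -1.2, -1.3]
opening: 59.6
clock: 16.27
eef_pos: [516.6, -34.9, 10.0]
tool_rot: [0.992, 0.129, -0.0, -0.0]
ft_force: [-0.8, -0.3, -1.3]
opening: 60.0
clock: 16.68
eef_pos: [535.9, -29.8, 10.0]
tool_rot: [0.992, 0.129, 0.0, -0.0]
ft_force: [-1.8, -0.4, -0.4]
opening: 59.9
tcp [535.9 -29.8  10. ] yaw 14.77
plate [543.3182373   69.37742615] (170.35028076171875, 68.46456909179688) 14.981810569763184
box [591.59686279 -13.2485733 ] (91.37114715576172, 91.48861694335938) 14.76638412475586
box in stage 8.011522076302464 1.7700064693735957 yaw mod 90 0.016384124755859375
tcp stage -50.070770557951796 -0.007254578318534044
```

View pics/w6.png

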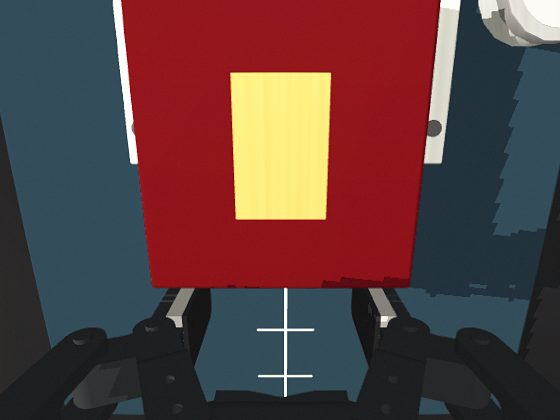

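The rails' outer edges at row 163 are columns 131 and 443, giving a centre of 287. The scribed line is at column 285.5 and the box centre at 280.5, so the box sits about 2 mm left of the lane's centre. I'll ease it right by that much while advancing.

```bash
python3 -m creep '0.0039 0.0008 0 0 0 0 0.7; 0.0078 0.0016 0 0 0 0 0.7; 0.0118 0.0024 0 0 0 0 0.7; 0.0157 0.0032 0 0 0 0 0.7; 0.0196 0.0040 0 0 0 0 0.7'
python3 -m creep '0.0039 0.0008 0 0 0 0 0.7; 0.0078 0.0016 0 0 0 0 0.7; 0.0118 0.0024 0 0 0 0 0.7; 0.0157 0.0032 0 0 0 0 0.7; 0.0196 0.0040 0 0 0 0 0.7'
python3 -m creep '0.0039 0.001 0 0 0 0 0.7; 0.0077 0.002 0 0 0 0 0.7; 0.0116 0.0031 0 0 0 0 0.7; 0.0155 0.0041 0 0 0 0 0.7; 0.0193 0.0051 0 0 0 0 0.7'
python3 -m creep '0.0039 0.001 0 0 0 0 0.7; 0.0077 0.002 0 0 0 0 0.7; 0.0116 0.0031 0 0 0 0 0.7; 0.0145 0.0038 0 0 0 0 0.7; 0.0174 0.0046 0 0 0 0 0.7'
python3 -c "
from h import *
st,s=look('w7')
d=st['eef_pos'][:2]-[584.3,-17]; print('tcp stage',d@e,d@nn)
"
```

```text
clock: 17.15
eef_pos: [555.4, -25.8, 10.0]
tool_rot: [0.992, 0.129, -0.0, -0.0]
ft_force: [-2.6, 0.2, 0.2]
opening: 59.8
clock: 17.57
eef_pos: [575.0, -21.8, 10.0]
tool_rot: [0.992, 0.129, -0.0, -0.0]
ft_force: [-2.8, 0.2, 1.6]
opening: 60.1
clock: 17.98
eef_pos: [594.4, -16.7, 10.0]
tool_rot: [0.992, 0.129, 0.0, 0.0]
ft_force: [-2.4, -0.3, 1.4]
opening: 60.0
clock: 18.4
eef_pos: [611.6, -12.1, 10.0]
tool_rot: [0.992, 0.129, -0.0, 0.0]
ft_force: [-2.6, -0.8, 2.6]
opening: 59.7
tcp [611.6 -12.1  10. ] yaw 14.77
plate [615.79248047  94.27210999] (172.02288818359375, 57.083980560302734) 14.757197380065918
box [667.37506104   4.42203522] (91.37188720703125, 91.46399688720703) 14.790130615234375
box in stage 85.79149229992407 -0.4349802266968297 yaw mod 90 0.040130615234375
tcp stage 27.681927219594773 -2.2334029490204452
```

View pics/w7.png

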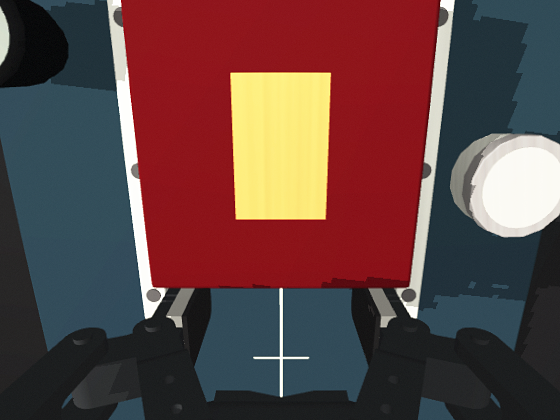

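The box is now centred, with the scribed line at column 281 matching the box centre. About 12 mm remain, which I take slowly while watching the force.

```bash
python3 -m creep '0.0015 0.0004 0 0 0 0 0.7; 0.0031 0.0008 0 0 0 0 0.7; 0.0046 0.0012 0 0 0 0 0.7; 0.0062 0.0016 0 0 0 0 0.7; 0.0077 0.0020 0 0 0 0 0.7'
python3 -m creep '0.0006 0.0002 0 0 0 0 0.7; 0.0012 0.0003 0 0 0 0 0.7; 0.0017 0.0005 0 0 0 0 0.7; 0.0023 0.0006 0 0 0 0 0.7; 0.0029 0.0008 0 0 0 0 0.7'
python3 -m creep '0.0002 0.0001 0 0 0 0 0.7; 0.0004 0.0001 0 0 0 0 0.7; 0.0006 0.0002 0 0 0 0 0.7; 0.0008 0.0002 0 0 0 0 0.7; 0.0010 0.0003 0 0 0 0 0.7'
```

```text
clock: 18.87
eef_pos: [619.2, -10.1, 10.0]
tool_rot: [0.992, 0.129, -0.0, -0.0]
ft_force: [-2.3, -1.0, 2.4]
opening: 59.6
clock: 19.28
eef_pos: [622.0, -9.4, 10.0]
tool_rot: [0.992, 0.129, 0.0, -0.0]
ft_force: [-2.7, -0.4, 1.1]
opening: 59.5
clock: 19.7
eef_pos: [623.0, -9.1, 10.0]
tool_rot: [0.992, 0.129, -0.0, -0.0]
ft_force: [-4.2, -1.3, 1.7]
opening: 59.6
```

```bash
python3 -m creep '0.0002 0.0001 0 0 0 0 0.7; 0.0004 0.0001 0 0 0 0 0.7; 0.0006 0.0002 0 0 0 0 0.7; 0.0008 0.0002 0 0 0 0 0.7; 0.0010 0.0003 0 0 0 0 0.7'
```

```text
clock: 20.12
eef_pos: [622.9, -9.1, 10.0]
tool_rot: [0.992, 0.129, -0.001, -0.0]
ft_force: [-9.3, -4.3, 7.0]
opening: 59.6
```

The force climbs to about 10 N while the tool stands still, so the box is against the cork. Now I back off straight, rise and check.

```bash
python3 -m creep '-0.003 -0.0008 0 0 0 0 0.7; -0.01 -0.0026 0 0 0 0 0.7; -0.02 -0.0053 0 0 0 0 0.7; -0.035 -0.0092 0 0 0 0 0.7; -0.05 -0.0132 0 0 0 0 0.7'
python3 -m creep '0 0 0.04 0 0 0 0.7; 0 0 0.08 0 0 0 0.7; 0 0 0.12 0 0 0 0.7; 0 0 0.16 0 0 0 0.7; 0 0 0.2 0 0 0 0.7'
python3 -m creep '0.01 0.0026 0.03 0 0 0 0.7; 0.02 0.005 0.06 0 0 0 0.7; 0.03 0.008 0.08 0 0 0 0.7; 0.03 0.008 0.08 0 0 0 0.7; 0.03 0.008 0.08 0 0 0 0.7'
python3 -c "
from h import *
st,s=look('w8')
im=np.ascontiguousarray(s['img']);save('w8',im)
for n in ['loupe','tin','stop']:
  for d in landmark_of(n,'wrist')[:1]: print(n,round(d['conf'],2),ray(s,d['uv'],16)[0])
q=snapshot('scene'); save('scene8',q['img'])
"
```

```text
clock: 20.53
eef_pos: [573.5, -22.0, 10.0]
tool_rot: [0.992, 0.129, 0.001, 0.0]
ft_force: [-0.0, 0.1, -0.7]
opening: 60.0
clock: 20.95
eef_pos: [573.6, -21.9, 212.1]
tool_rot: [0.992, 0.129, 0.001, 0.0]
ft_force: [0.9, 1.1, -0.5]
opening: 59.9
clock: 21.37
eef_pos: [604.3, -13.9, 290.4]
tool_rot: [0.992, 0.129, 0.001, 0.0]
ft_force: [-0.3, 0.1, -0.6]
opening: 59.7
tcp [604.3 -13.9 290.4] yaw 14.79
plate [599.60797119 -13.53434753] (328.575927734375, 259.61181640625) 14.802719116210938
box [ 357.68829346 -151.46511841] (63.4331169128418, 76.88752746582031) 3.058295488357544
box in stage -253.37901163515158 -72.33816471021618 yaw mod 90 -11.691704511642456
loupe 0.85 [676.73979506 112.91537467  16.        ]
tin 0.58 [730.90499982  21.85087616  16.        ]
stop 0.8 [727.78407745  21.61640836  16.        ]
```

View pics/w8.png

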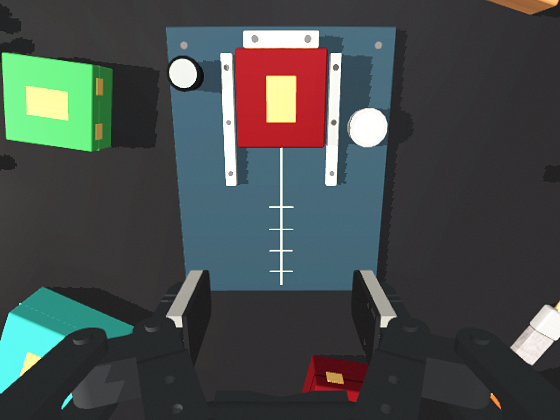

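The box sits at (281,97) against the stop at (281,40), centred between the rails, with the loupe and tin in place. The number printed was for the other red box because my search point was stale, so I take one corrected reading and then hand in.

```bash
python3 -c "
from h import *
st,s=wrist(); b,r,V=masks(s); R=blob(r,np.array([281,97])); t=R&(V>np.median(V[R])-25)
pc,_,_=rect(s,blob(b),16); c,wh,a=rect(s,t,66); d=c-(pc-15*e); print(wh,a,'stage',d@e,d@nn,st['ft_force'])
if abs(d@e-100)<5 and abs(d@nn)<4: print(order.close_job())
"
```

```text
(97.1291732788086, 91.6712875366211) 14.770419120788574 stage 100.22143774168872 0.3982678428412605 [ 0.19755873  0.19819672 -0.46730942]
the job is handed in; nothing more can be done
None
```

The cherry-red box is home against the cork stop, and I handed the job in at about 21.5 s of the 67 s allowed.

**What I did:** I squared and centred the box with a two-finger push on its left side. I then pushed it down the lane from behind, keeping the fingertips above rail height. In the lane it ran about 2 mm left of centre, so I eased it right while advancing. At the stop I pressed to about 10 N and backed off.

**Last checks:**
- **Box position:** it measures x = 100.2 mm and y = +0.4 mm in the stage's frame, against a home of 100 and 0. Its heading is 14.77°, and the stage's is about 14.8°.
- **Surroundings:** in the last wrist view the gaps to both rails look even, and the loupe and tin look unmoved. I did not re-check the bystanders farther out.
- **Robot:** it stands clear, with no force on the wrist beyond noise.

**What failed or disagreed:**
- **First side push:** it passed over the lid without touching, because at this opening the fingertips sit about 30 mm behind the reported TCP. The cameras showed this, and I repeated the push lower.
- **Wrong box measured:** one automatic reading near the end picked up the other red box, so I measured again before handing in.
- **Tin detection:** in the last view the network labelled the stop as the tin, so I relied on the picture for the tin.

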